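Inspect a plated sleeve with a loupe at the marked focal height

ROBOT

A 7-joint arm with a two-finger parallel gripper is mounted at the origin on the work surface. World frame = base frame: x ahead of the robot, y to its left, z up, the work surface at z = 0. Lengths are in m, angles in rad, forces in N, time in s.
With the tool pointing down it reaches from about 0.4 to 0.85 m from the base axis. Payload 4.5 kg.
Tool frame: the origin (TCP) lies on the centre line of the jaws, within the pads' length; the fingertips stand 8 mm ahead of it and the grasp point (between the pads) lies 11 mm behind it; z points along the fingers, x is the direction in which the jaws open and shut, and the axes are right-handed (so a half turn about z gives the same grasp; the last joint's range is limited). The gripper opens to 88 mm and grips with 3 to 60 N. Pads are 18 mm wide; open, the fingers measure 123 mm over their backs; the gripper's body (75 mm by 187 mm) begins 45 mm behind the grasp point.
Start: joints at [1.317, 0.689, -0.195, 1.565, 0.157, 0.902, -0.215], TCP at [0.177, -0.599, 0.247] pointing down, gripper open.
Joint ranges: [-3.01, 3.01], [-0.46, 2.08], [-1.47, 1.51], [0.13, 2.56], [-1, 4.14], [0.04, 2.09], [-2.66, 2.66]. Speed limits (rad/s): [2.57, 2.57, 3.14, 3.14, 3.14, 3.14, 3.14].

INTERFACE

Orientations are given as a unit quaternion [x, y, z, w].
In Python, from plant import r gives the robot as it stands.
- The arm moves only by the shell command python3 -m pendant 'ROWS' [FORCE]. ROWS is JSON, a list of rows, each a list of 3 entries, a list of its own where there are three numbers: the turn, a rotation vector about the tool's x, y, z in rad, then the shift along the tool's x, y, z in m, then the opening, from 0 (shut) to 1 (fully open). In form: [[[wx, wy, wz], [tx, ty, tz], claw], ...]. A call has 1 to 10 rows; each row is the pose to reach, as a shift and turn from the pose commanded when the call began, along the tool's axes at that moment; what a row does not reach only later rows make up. A row lasts 1/10 s, in which the tool goes at most 50 mm and 8.59 degrees, less where a joint would pass 70% of its speed; a pose out of reach is approached as far as the arm can. A call with a gripper value outside its range is refused whole. The fingers move at their own pace and stop on an object; FORCE is the grip in N (left out, the last holds). Time passes only in rows, so rows that repeat a pose let the fingers close. It gives the time, the measured TCP pose, the force and the opening at its end, in the units of the state.
- r.get_state(): the state, without advancing time (a new reading comes with each control period).
- r.snapshot(name): name is "side" or "top" or "wrist"; returns a dict with "image" (400x640x3 uint8, red, green, blue), "mtx" (3x3 intrinsics, pixels), "R" (3x3) and "t" (3): a world point X has camera coordinates R X + t; the wrist camera has in their place "T_tool_cam" (4x4, takes a point from camera to tool coordinates, whose origin is the TCP and whose axes are the tool frame's). Camera axes: x right, y down, z forward; pixel columns grow to the right and rows downward; lengths in m; the calibration is good to about 2 mm. A picture is of the moment at which its call begins: read the wrist's pose just before it. There is no depth.
- r.finish_job(): hands the job in, once; it reports no verdict.
The state is a dict: "clock": time; "q": joint angles; "qd": joint speeds; "joint_torque": joint torques, N m; "tool_pos": TCP position; "eef_rot": TCP orientation; "contact_force": force on the tool from outside, world axes, zero at the start; "moment": the same for the moment, N m; "opening": opening from 0.0 (shut) to 1.0 (fully open).
Only numpy, scipy, OpenCV 4.12 (cv2) and the standard library are available. Lean on these libraries where they do the work, as an engineer would, in place of code of your own. Each camera call takes 0.05 s, during which the arm holds its last target. There are 200 camera calls.

TASK

Slide the tall copper sleeve over the short upright shaft of the inspection stand until it rests on the base plate, and let go of it. Then take the loupe from its wooden rest and hold it level and still, its lens centred over the sleeve and at the height of the pointer on the gauge post, clear of the stand and the sleeve; the job finishes while you are still holding the loupe there. Leave the pointer as it is set and the other things where they stand.

Things in the scene. Friction and masses are not known exactly. Their poses are not given: they have to be found in the camera images.
- sleeve_mid (a point): centre (half-way up) of the copper sleeve: a plain upright tube standing on the bench, outside diameter 44 mm, bore 24 mm, 34 mm tall, about 150 g; z is its axis. It is the taller of the two copper rings on the bench; which of the two places it stands at changes.
- shaft_foot (a point): foot of the stand's short steel shaft, on its axis, at the level of the base plate's top face (16 mm above the bench). The upright shaft is 20 mm in diameter and 40 mm tall, its top 5 mm tapering to 12 mm. z up; x and y are the stand's x and y.
- stand: inspection stand, fixed to the bench: a grey base plate 130 mm (its x) by 220 mm (its y), 16 mm thick; origin under the plate's centre, z up. The short shaft stands at y = -60 mm; a thin gauge post (12 mm diameter, top 156 mm above the bench) stands at y = +55 mm. A black slide on the post (24 x 24 mm, 16 mm tall, with a small clamp knob to the stand's +x) carries an aluminium pointer that reaches level towards the shaft.
- pointer_tip (a point): tip of the pointer on the gauge post, at mid-thickness of the pointer (6 mm thick); its height marks the focal height and differs from start to start (about 100 to 145 mm above the bench). It is 60 mm in plan from the shaft's axis. The slide is clamped: about 10 N would shift it up or down.
- lens (a point): centre of the loupe's lens, at mid-thickness. The loupe is a flat hand lens in a black round frame 70 mm in diameter and 14 mm thick with a straight black handle. Its z is the lens axis (up as it lies), its x points from the handle to the lens.
- loupe_grip (a point): the grip point on the loupe's handle, at mid-thickness, 75 mm from the lens centre (to -x), same axes as the lens. The handle is a bar 18 mm wide (its y) and 14 mm thick (its z), from 45 to 145 mm behind the lens centre. The whole loupe weighs about 90 g and balances about 60 mm behind the lens centre. It starts lying level, underside 32 mm above the bench, on the wooden rest.
- loupe_rest: wooden rest, fixed to the bench, on which the loupe lies; same x and y axes as the loupe at the start, origin on the bench below the lens centre. A board 190 x 50 mm, 8 mm thick, with two blocks 45 mm wide and 32 mm high: one under the lens, one under the handle's end (124 to 140 mm behind the lens centre). Between x = -18 and -124 mm the handle is free underneath.
- short_ring_mid (a point): centre of a low copper ring, 44 mm across, bore 24 mm, only 14 mm tall; a bystander, not the sleeve
- beaker_mid (a point): centre of an open glass beaker, about 70 mm across and 85 mm tall; bystander
- wash_bottle_mid (a point): centre of a white plastic bottle, 60 mm across and 150 mm tall; bystander
- jar_mid (a point): centre of an amber glass jar with a black lid, 64 mm across and 75 mm tall; bystander
- weight_mid (a point): centre of a brass balance weight with a small knob, 34 mm across and 47 mm tall; bystander
- spatula_mid (a point): middle of a thin double-ended steel lab spatula, 170 mm long and 16 mm wide at most, lying flat on the bench; bystander
- strip_mid (a point): centre of a flat copper test bar, 30 x 80 x 6 mm, lying flat on the bench; bystander
Not all that is in view belongs to the job. There is more than one size of the part that bears lens; the job needs the middle-sized.

How it is judged:
By the outcome, as a careful person would: the job done as asked, in the order asked, and still so for the second after the job is handed in, while the arm keeps its last pose, push and grip.
It also fails if it takes over 69 s, if anything falls off the work surface, if the arm or the gripper's body presses on something with over 40 N, if the wrist force passes 120 N, or if a joint passes its speed limit or range.

## Working session

There is one attempt and no reset: what is moved stays moved. The work goes in short steps, Python scripts to look and compute and a shell command to move; the robot and the scene stay as the last step left them, time stands still between calls to the robot, and variables do not carry over. Pictures are saved under pics/ and viewed, about 8 in all and at most 12, crops included, and the job is handed in when it is done.

```bash
ls; mkdir -p pics
python3 - <<'E'
from plant import r
import cv2,numpy as np,pickle
s=r.get_state();print(s)
for n in("side","top"):
    d=r.snapshot(n);pickle.dump(d,open(f"pics/{n}0.pkl","wb"))
    cv2.imwrite(f"pics/{n}0.png",d["image"][:,:,::-1]);print(n,d["mtx"],d["R"],d["t"])
E
```

```text
pics
{'clock': 0.0, 'q': array([ 1.31681779,  0.68999356, -0.19456087,  1.56632116,  0.15727577,
        0.90251307, -0.21507577]), 'qd': array([ 0.00119529,  0.00139698,  0.00134284, -0.00036621,  0.00025346,
        0.00049217,  0.00105398]), 'joint_torque': array([-1.83947482e-04, -5.27557755e+01, -1.26676060e+00, -1.53423232e+01,
       -5.26548782e-02,  6.59926271e-03,  1.50168207e-04]), 'tool_pos': array([ 0.17719771, -0.59871317,  0.24591133]), 'eef_rot': array([ 8.01231391e-01, -5.98353916e-01, -7.63346346e-04, -5.16681128e-04]), 'contact_force': array([-0.08685166, -0.35593416, -0.22274973]), 'moment': array([-0.02605861, -0.00547432,  0.01763855]), 'opening': 1.003650036888194}
side [[473.0081878    0.         318.18594893]
 [  0.         473.0081878  197.07038275]
 [  0.           0.           1.        ]] [[-0.88111957 -0.47276004 -0.01123608]
 [-0.28108286  0.54268765 -0.7915065 ]
 [ 0.38029033 -0.6942536  -0.61105745]] [0.44679483 0.24390419 1.31689826]
top [[437.25035407   0.         321.23231322]
 [  0.         437.25035407 210.70907015]
 [  0.           0.           1.        ]] [[ 1.66898374e-02 -9.99858787e-01  1.96359901e-03]
 [-9.92245863e-01 -1.68046110e-02 -1.23149311e-01]
 [ 1.23164918e-01  1.06968977e-04 -9.92386211e-01]] [-0.03500836  0.50897024  1.34579527]
```

View pics/top0.png

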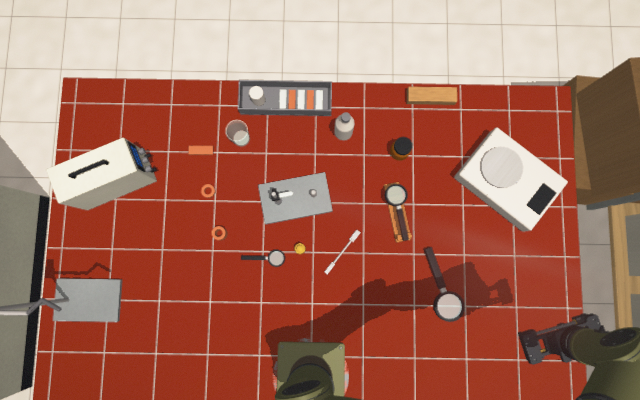

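View pics/side0.png

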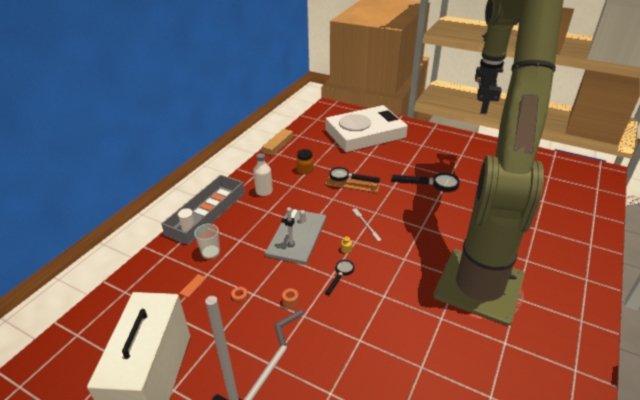

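Side and top views show three loupes: top (396,195) on the rest, (276,257) small, and (448,306) large. The middle-sized one on the wooden rest is the one meant. The two copper rings are at top (208,190) and (218,233), which are side (239,294) and (290,298); the second looks taller. I'll confirm in an enlarged crop.

```bash
cat > h.py <<'E'
import pickle,cv2,numpy as np
from plant import r
def load(n): return pickle.load(open(f"pics/{n}.pkl","rb"))
def grab(n,tag):
    s=r.get_state(); d=r.snapshot(n)
    if "T_tool_cam" in d:
        from scipy.spatial.transform import Rotation as Ro
        T=np.eye(4);T[:3,:3]=Ro.from_quat(s["eef_rot"]).as_matrix();T[:3,3]=s["tool_pos"]
        M=np.linalg.inv(T@d["T_tool_cam"]);d["R"]=M[:3,:3];d["t"]=M[:3,3]
    pickle.dump(d,open(f"pics/{tag}.pkl","wb"));return d
def ray(d,p):
    v=np.linalg.solve(d["mtx"],[p[0],p[1],1.]);return -d["R"].T@d["t"],d["R"].T@v
def on(d,p,z):
    c,v=ray(d,p);return c+v*(z-c[2])/v[2]
def proj(d,X):
    c=d["R"]@np.asarray(X,float)+d["t"];u=d["mtx"]@c;return u[:2]/u[2]
def tri(d1,p1,d2,p2):
    a,u=ray(d1,p1);b,v=ray(d2,p2)
    k=np.linalg.lstsq(np.c_[u,-v],b-a,rcond=None)[0];return (a+u*k[0]+b+v*k[1])/2,np.linalg.norm(a+u*k[0]-b-v*k[1])
E
python3 - <<'E'
from h import *
T,S=load("top0"),load("side0")
def crop(d,x,y,w,h,W=400,H=300):return cv2.resize(d["image"][y:y+h,x:x+w,::-1],(W,H),interpolation=cv2.INTER_CUBIC)
a=np.hstack([crop(T,190,160,100,75+25),crop(T,250,165,93,70)])
b=np.hstack([crop(S,225,270,80,60),crop(S,255,195,80,60)])
cv2.imwrite("pics/c1.png",np.vstack([a,b]))
for p in [(208,190),(218,233)]:
    X=on(T,p,.02);print(p,X,proj(S,X))
for p in [(239,294),(290,298)]: print(on(S,p,.01))
for p in [(396,195),(276,257),(448,306)]: print(on(T,p,.03))
E
```

```text
(208, 190) [0.57142262 0.3362237  0.02      ] [238.94201334 288.81229007]
(218, 233) [0.43454208 0.29801746 0.02      ] [289.27276554 297.3106123 ]
[0.56658723 0.34459419 0.01      ]
[0.4363903  0.29208121 0.01      ]
[ 0.5638333  -0.26247975  0.03      ]
[0.36215548 0.11186508 0.03      ]
[ 0.22132754 -0.42074684  0.03      ]
```

View pics/c1.png

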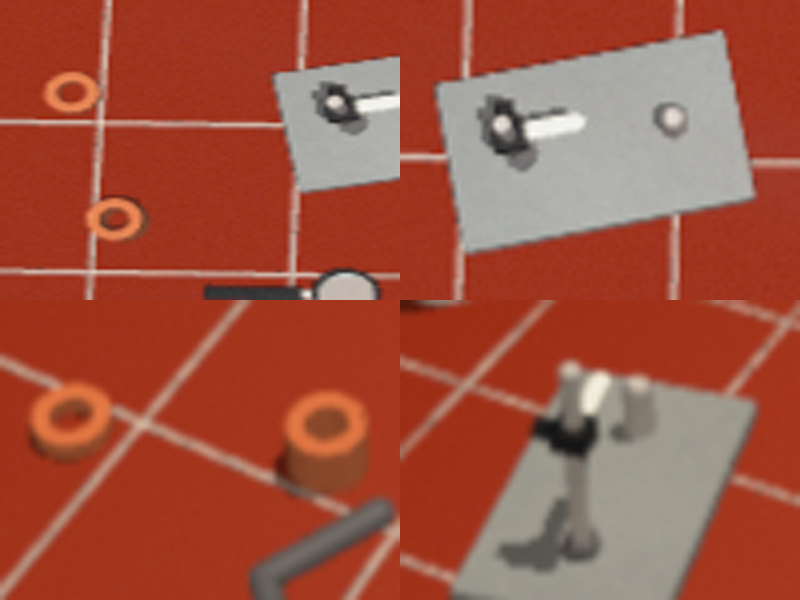

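The enlarged crop confirms it. The tall sleeve is the ring at side (290,298) / top (218,233), with a visibly deep wall; the other at (239,294) is low. The shaft top is near top (313,192) and the pointer tip near top (292,193) / side (296,211). Next I'll measure these.

Run:
```python
from h import *
T,S=load("top0"),load("side0")
np.set_printoptions(precision=4,suppress=True)
def orange(d):
    h=cv2.cvtColor(d["image"],cv2.COLOR_RGB2HSV);im=d["image"].astype(int)
    return ((im[:,:,0]>200)&(im[:,:,1]>85)&(im[:,:,1]<180)).astype(np.uint8)
for n,d,p in(("T",T,(218,233)),("S",S,(290,294)),("Tlow",T,(208,190))):
    m=orange(d);w=np.zeros_like(m);w[p[1]-13:p[1]+13,p[0]-14:p[0]+14]=1
    ys,xs=np.nonzero(m*w);e=cv2.fitEllipse(cv2.convexHull(np.c_[xs,ys].astype(np.float32)))
    print(n,len(xs),e,on(d,e[0],.034 if n!="Tlow" else .014))
# plate
im=T["image"].astype(int);m=((np.ptp(im,axis=2)<40)&(im.mean(2)>90)).astype(np.uint8)
w=np.zeros_like(m);w[165:230,250:340]=1
c=max(cv2.findContours(cv2.morphologyEx(m*w,cv2.MORPH_CLOSE,np.ones((9,9))),0,2)[0],key=cv2.contourArea)
b=cv2.boxPoints(cv2.minAreaRect(c));P=np.array([on(T,q,.016) for q in b]);print(P)
print("edges",np.linalg.norm(np.diff(P,axis=0),axis=1),"ctr",P.mean(0))
e=P[1]-P[0];f=P[2]-P[1];y=e if np.linalg.norm(e)>np.linalg.norm(f) else f
y=y/np.linalg.norm(y);y=y*np.sign(y[1]);x=np.array([y[1],-y[0],0]);C=P.mean(0)
sh=C-.06*y;po=C+.055*y;print("x",x,"yaw",np.degrees(np.arctan2(x[1],x[0])),"shaft",sh,"post",po)
sh[2]=.056;print("shaft top px",proj(T,sh),proj(S,sh)); print("shaft from px",on(T,(312.8,192.5),.056))
# pointer from side ray & vertical plane
for d,p in((S,(296.4,210.6)),(T,(292.5,193.5))):
    c,v=ray(d,p);k=((sh-c)@x)/(v@x);print("tip",c+k*v)
for z in(.1,.115,.13,.145):
    q=sh+.06*y;q[2]=z;print(z,proj(T,q),proj(S,q))
print("tri",tri(T,(292.5,193.5),S,(296.4,210.6)))
```

```text
T 93 ((217.37237548828125, 231.25218200683594), (12.69019603729248, 18.16132926940918), 164.72659301757812) [0.439  0.2969 0.034 ]
S 90 ((289.6800842285156, 294.3375244140625), (11.554991722106934, 15.155875205993652), 86.24524688720703) [0.4321 0.2987 0.034 ]
Tlow 107 ((203.24642944335938, 207.7652587890625), (16.85799789428711, 69.44805908203125), 17.301151275634766) [0.5147 0.3502 0.014 ]
[[ 0.5906  0.1938  0.016 ]
 [ 0.6385 -0.0356  0.016 ]
 [ 0.5092 -0.0615  0.016 ]
 [ 0.4624  0.1654  0.016 ]]
edges [0.2343 0.1319 0.2317] ctr [0.5502 0.0655 0.016 ]
x [0.9789 0.2044 0.    ] yaw 11.794015544260105 shaft [0.5624 0.0068 0.016 ] post [0.5389 0.1193 0.016 ]
shaft top px [310.8524 192.6612] [301.5073 211.3883]
shaft from px [0.563  0.0007 0.056 ]
tip [0.5531 0.0516 0.0954]
tip [0.5512 0.0606 0.1028]
0.1 [290.9196 193.9581] [294.8411 212.2826]
0.115 [290.5823 193.1447] [294.6329 208.3997]
0.13 [290.2371 192.3123] [294.4219 204.466 ]
0.145 [289.8839 191.4605] [294.2082 200.4804]
tri (array([0.5497, 0.0599, 0.103 ]), np.float64(0.0031717142722423085))
```

```bash
python3 -m pendant '[[[0,0,-1.489],[-0.338,-0.437,0],1],[[0,0,-1.489],[-0.338,-0.437,0],1],[[0,0,-1.489],[-0.338,-0.437,0],1],[[0,0,-1.489],[-0.338,-0.437,0],1],[[0,0,-1.489],[-0.338,-0.437,0],1],[[0,0,-1.489],[-0.338,-0.437,0],1],[[0,0,-1.489],[-0.338,-0.437,0],1],[[0,0,-1.489],[-0.338,-0.437,0],1],[[0,0,-1.489],[-0.338,-0.437,0],1],[[0,0,-1.489],[-0.338,-0.437,0],1]]'
cat >> h.py <<'E'
def need(X,yaw=None,tcp=True):
    """tool-axes shift to put the TCP at X, and tool-z turn so tool x has world yaw (deg)"""
    from scipy.spatial.transform import Rotation as Ro
    s=r.get_state();R=Ro.from_quat(s["eef_rot"]).as_matrix()
    a=np.degrees(np.arctan2(R[1,0],R[0,0]));print("clk",s["clock"],"pos",s["tool_pos"].round(4),"yaw",a.round(2),"tilt",R[:,2].round(4),"F",s["contact_force"].round(1),"open",round(float(s["opening"]),3),"q7",s["q"][6].round(2))
    if yaw is not None: print("turn z",round(float(-np.radians((yaw-a+180)%360-180)),4))
    if X is not None: print("shift",(R.T@(np.array(X)-s["tool_pos"])).round(4))
E
python3 -c "
from h import *
need([.434,.25,.22],11.8)"
```

```text
clock: 1.1
tool_pos: [0.4705, -0.1921, 0.2466]
eef_rot: [0.994, 0.106, -0.0, 0.0]
contact_force: [0.1, -1.0, 0.1]
opening: 0.997
clk 1.1 pos [ 0.4705 -0.1921  0.2466] yaw 12.12 tilt [-4.e-04 -3.e-04 -1.e+00] F [ 0.1 -1.   0.1] open 0.997 q7 0.04
turn z 0.0057
shift [ 0.0572 -0.4399  0.0265]
```

```bash
python3 -m pendant '[[[0,0,0],[0.065,-0.47,0.03],1],[[0,0,0],[0.065,-0.47,0.03],1],[[0,0,0],[0.065,-0.47,0.03],1],[[0,0,0],[0.065,-0.47,0.03],1],[[0,0,0],[0.065,-0.47,0.03],1],[[0,0,0],[0.065,-0.47,0.03],1],[[0,0,0],[0.065,-0.47,0.03],1],[[0,0,0],[0.065,-0.47,0.03],1],[[0,0,0],[0.065,-0.47,0.03],1],[[0,0,0],[0.065,-0.47,0.03],1]]'
python3 -m pendant '[[[0,0,0],[0,0,0],1],[[0,0,0],[0,0,0],1]]' >/dev/null
python3 - <<'E'
from h import *
need([.434,.298,.2],11.8)
d=grab("wrist","w1");print(d["T_tool_cam"].round(4),d["mtx"].round(1)[0]);print("pred",proj(d,[.434,.298,.034]))
cv2.imwrite("pics/w1.png",d["image"][:,:,::-1])
E
```

```text
clock: 2.1
tool_pos: [0.4359, 0.285, 0.2166]
eef_rot: [0.994, 0.105, 0.0, -0.002]
contact_force: [0.8, -0.4, 0.5]
opening: 0.998
clk 2.3 pos [0.437  0.2792 0.2162] yaw 11.85 tilt [-8.0e-04 -1.5e-03 -1.0e+00] F [-0.4 -1.2  0.4] open 1.002 q7 -0.9
turn z 0.0009
shift [ 0.001  -0.019   0.0162]
[[ 1.000e+00 -0.000e+00 -5.000e-04  3.000e-04]
 [ 2.000e-04  9.601e-01  2.796e-01 -7.140e-02]
 [ 4.000e-04 -2.796e-01  9.601e-01 -1.384e-01]
 [ 0.000e+00  0.000e+00  0.000e+00  1.000e+00]] [319.2   0.  320.9]
pred [321.89427399 158.88338906]
```

View pics/w1.png

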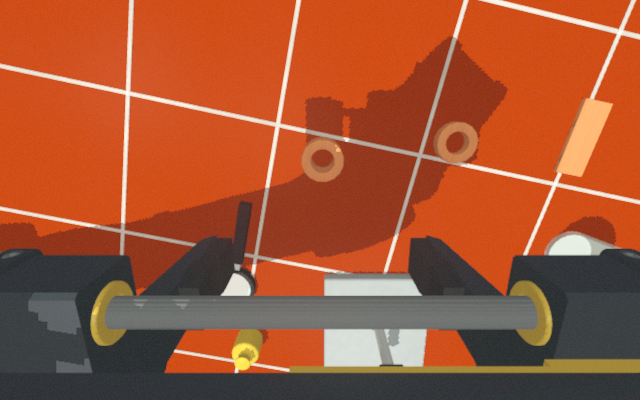

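Wrist view: the sleeve top is at (323,158), within about 1 px of the prediction. The low ring is at (457,142). I'll refine by ellipse and then move above it.

Run:
```python
from h import *
np.set_printoptions(precision=4,suppress=True)
d=load("w1");im=d["image"].astype(int)
m=((im[:,:,1]>85)&(im[:,:,0]<230)&(im[:,:,0]>130)&(im[:,:,2]<150)).astype(np.uint8)
w=np.zeros_like(m);w[132:188,295:352]=1
c=max(cv2.findContours(m*w,0,1)[0],key=cv2.contourArea);e=cv2.fitEllipse(c);print(e,cv2.contourArea(c))
for z in(.034,.030): print(on(d,e[0],z))
need([.434,.298,.1],32)
```

```text
((321.8534851074219, 157.0193328857422), (43.974369049072266, 49.20734786987305), 169.95570373535156) 1506.5
[0.4336 0.2998 0.034 ]
[0.4337 0.2992 0.03  ]
clk 2.35 pos [0.4373 0.278  0.2163] yaw 11.74 tilt [-0.0007 -0.0022 -1.    ] F [-0.  -0.4  0. ] open 0.998 q7 -0.9
turn z -0.3536
shift [ 0.0009 -0.0204  0.1162]
```

```bash
python3 -m pendant '[[[0,0,-0.354],[0.001,-0.021,0.1],0.8],[[0,0,-0.354],[0.001,-0.021,0.1],0.8],[[0,0,-0.354],[0.001,-0.021,0.1],0.8],[[0,0,-0.354],[0.001,-0.021,0.1],0.8],[[0,0,-0.354],[0.001,-0.021,0.1],0.8],[[0,0,-0.354],[0.001,-0.021,0.1],0.8],[[0,0,-0.354],[0.001,-0.021,0.1],0.8]]' >/dev/null
python3 -c "
from h import *
need([.4337,.2985,.013],32)"
```

```text
clk 3.05 pos [0.4349 0.3002 0.1179] yaw 31.99 tilt [ 2.2e-03  9.0e-04 -1.0e+00] F [-0.2  0.1 -0.1] open 0.801 q7 -0.79
turn z -0.0002
shift [-0.0022  0.0008  0.1049]
```

```bash
python3 -m pendant '[[[0,0,0],[-0.002,0.001,0.04],0.8],[[0,0,0],[-0.002,0.001,0.08],0.8],[[0,0,0],[-0.002,0.001,0.1],0.8],[[0,0,0],[-0.002,0.001,0.104],0.8],[[0,0,0],[-0.002,0.001,0.104],0.8],[[0,0,0],[-0.002,0.001,0.104],0.8]]' 
python3 -c "
from h import *
need([.4337,.2985,.013],32)"
```

```text
clock: 3.65
tool_pos: [0.4336, 0.2991, 0.014]
eef_rot: [0.961, 0.276, 0.001, -0.001]
contact_force: [0.5, 0.2, 0.2]
opening: 0.8
clk 3.65 pos [0.4336 0.2991 0.014 ] yaw 32.06 tilt [ 0.0017  0.0016 -1.    ] F [0.5 0.2 0.2] open 0.8 q7 -0.93
turn z 0.0011
shift [-0.0002  0.0006  0.001 ]
```

```bash
python3 -m pendant '[[[0,0,0],[0,0,0],0.45],[[0,0,0],[0,0,0],0.45],[[0,0,0],[0,0,0],0.45],[[0,0,0],[0,0,0],0.45],[[0,0,0],[0,0,0],0.45],[[0,0,0],[0,0,0],0.45],[[0,0,0],[0,0,0],0.45],[[0,0,0],[0,0,0],0.45],[[0,0,0],[0,0,0],0.45]]' 20
python3 -c "
from h import *
need([.4337,.2985,.16],32)"
```

```text
clock: 4.55
tool_pos: [0.4331, 0.2986, 0.0131]
eef_rot: [0.961, 0.276, 0.0, 0.0]
contact_force: [-0.4, -0.3, 5.8]
opening: 0.485
clk 4.55 pos [0.4331 0.2986 0.0131] yaw 32.09 tilt [ 7.e-04  2.e-04 -1.e+00] F [-0.4 -0.3  5.8] open 0.485 q7 -0.93
turn z 0.0015
shift [ 0.0006  0.0004 -0.1469]
```

```bash
python3 -m pendant '[[[0,0,0],[0,0,0],0.3],[[0,0,0],[0,0,0],0.3],[[0,0,0],[0,0,0],0.3],[[0,0,0],[0,0,-0.04],0.3],[[0,0,0],[0,0,-0.08],0.3],[[0,0,0],[0,0,-0.12],0.3],[[0,0,0],[0,0,-0.16],0.3],[[0,0,0],[0,0,-0.19],0.3],[[0,0,0],[0,0,-0.19],0.3],[[0,0,0],[0,0,-0.19],0.3]]' 25
python3 - <<'E'
from h import *
need([.52,-.07,.2],32)
E
```

```text
clock: 5.55
tool_pos: [0.4328, 0.2979, 0.2024]
eef_rot: [0.961, 0.276, -0.0, 0.0]
contact_force: [0.7, -0.0, -2.4]
opening: 0.485
clk 5.55 pos [0.4328 0.2979 0.2024] yaw 32.06 tilt [ 0.e+00 -6.e-04 -1.e+00] F [ 0.7 -0.  -2.4] open 0.485 q7 -0.68
turn z 0.0011
shift [-0.1214  0.3581  0.0026]
```

```bash
python3 -m pendant '[[[0,0,0],[-0.056,0.423,0],0.3],[[0,0,0],[-0.056,0.423,0],0.3],[[0,0,0],[-0.056,0.423,0],0.3],[[0,0,0],[-0.056,0.423,0],0.3],[[0,0,0],[-0.056,0.423,0],0.3],[[0,0,0],[-0.056,0.423,0],0.3],[[0,0,0],[-0.056,0.423,0],0.3],[[0,0,0],[-0.056,0.423,0],0.3],[[0,0,0],[-0.056,0.423,0],0.3],[[0,0,0],[-0.056,0.423,0],0.3]]' 
python3 -m pendant '[[[0,0,0],[0,0,0],0.3],[[0,0,0],[0,0,0],0.3],[[0,0,0],[0,0,0],0.3]]' >/dev/null
python3 - <<'E'
from h import *
need([.562,.004,.2],32)
d=grab("wrist","w2");need(None)
for X in([.562,.004,.056],[.5515,.06,.103],[.539,.119,.156]):print("pred",proj(d,X))
cv2.imwrite("pics/w2.png",d["image"][:,:,::-1])
E
```

```text
clock: 6.55
tool_pos: [0.6097, -0.0964, 0.1991]
eef_rot: [0.962, 0.272, -0.003, 0.001]
contact_force: [-1.0, -0.1, -2.4]
opening: 0.482
clk 6.85 pos [ 0.6094 -0.0875  0.2023] yaw 32.28 tilt [-1.3e-03  8.0e-04 -1.0e+00] F [ 0.7  0.3 -1.6] open 0.483 q7 0.12
turn z 0.0049
shift [ 0.0088 -0.1027  0.0024]
clk 6.9 pos [ 0.6096 -0.0878  0.2025] yaw 32.26 tilt [-7.e-04  4.e-04 -1.e+00] F [-0.1 -0.  -2.2] open 0.487 q7 0.12
pred [331.67750537  65.97903475]
pred [367.4822381  -31.52680208]
pred [ 438.13579036 -233.7230331 ]
```

View pics/w2.png

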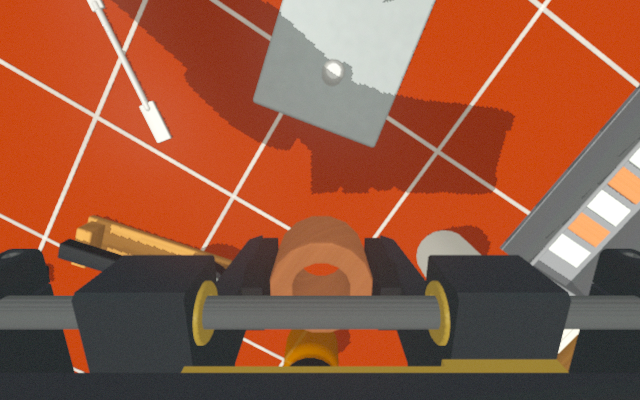

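The wrist view shows the shaft at (333,70), predicted (332,66), with the sleeve held upright between the fingers near (322,270). I'll refine the shaft position.

Run:
```python
from h import *
np.set_printoptions(precision=4,suppress=True)
d=load("w2");c=d["image"][45:100,300:370,::-1]
cv2.imwrite("pics/c2.png",cv2.resize(c,None,fx=8,fy=8,interpolation=cv2.INTER_CUBIC))
for X in([.562,.004,.056],[.562,.004,.016]):print((proj(d,X)-[300,45])*8)
print(on(d,(331,285),.2+.021-.004))
```

```text
[253.42   167.8323]
[242.9653 208.0613]
[ 0.6156 -0.0889  0.217 ]
```

View pics/c2.png

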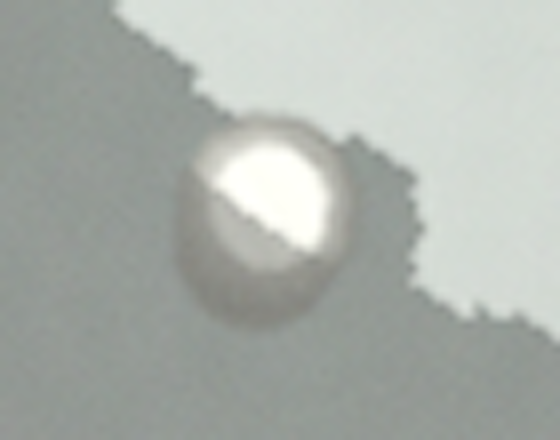

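Crop: the shaft's top face is centred at about (333.8,70.6) and the foot at about (331.9,76.5) in image pixels.

Run:
```python
from h import *
np.set_printoptions(precision=4,suppress=True)
d=load("w2")
print(on(d,(333.8,70.6),.056),on(d,(331.9,76.5),.016))
# sleeve in hand: expected centre of top face = TCP xy, z=TCP+.021
s=r.get_state()["tool_pos"];X=s+[0,0,.021]
print("sleeve top px expected",proj(d,X)); m=d["image"].astype(int)
need([.563,.0005,.12],32)
```

```text
[0.5654 0.0019 0.056 ] [0.5659 0.0007 0.016 ]
sleeve top px expected [320.7781 284.9119]
clk 6.9 pos [ 0.6096 -0.0878  0.2025] yaw 32.26 tilt [-0.0007  0.0004 -1.    ] F [-0.1 -0.  -2.2] open 0.487 q7 0.12
turn z 0.0045
shift [ 0.0077 -0.0995  0.0826]
```

```bash
python3 -m pendant '[[[0,0,0.004],[0.01,-0.05,0],0.3],[[0,0,0.004],[0.01,-0.1,0],0.3],[[0,0,0.004],[0.01,-0.1,0.03],0.3],[[0,0,0.004],[0.01,-0.1,0.07],0.3],[[0,0,0.004],[0.01,-0.1,0.11],0.3],[[0,0,0.004],[0.01,-0.1,0.117],0.3],[[0,0,0.004],[0.01,-0.1,0.117],0.3],[[0,0,0.004],[0.01,-0.1,0.117],0.3]]'
python3 - <<'E'
from h import *
need([.5648,.0015,.029],32)
E
```

```text
clock: 7.7
tool_pos: [0.5666, 0.0012, 0.0874]
eef_rot: [0.962, 0.275, 0.001, -0.0]
contact_force: [0.6, -0.4, -1.6]
opening: 0.488
clk 7.7 pos [0.5666 0.0012 0.0874] yaw 31.88 tilt [ 2.8e-03  8.0e-04 -1.0e+00] F [ 0.6 -0.4 -1.6] open 0.488 q7 -0.22
turn z -0.0021
shift [-0.0015 -0.0013  0.0584]
```

```bash
python3 -m pendant '[[[0,0,0],[-0.001,-0.001,0.005],0.3],[[0,0,0],[-0.001,-0.001,0.01],0.3],[[0,0,0],[-0.001,-0.001,0.014],0.3],[[0,0,0],[-0.001,-0.001,0.018],0.3],[[0,0,0],[-0.001,-0.001,0.022],0.3],[[0,0,0],[-0.001,-0.001,0.026],0.3],[[0,0,0],[-0.001,-0.001,0.028],0.3],[[0,0,0],[-0.001,-0.001,0.028],0.3]]'
python3 - <<'E'
from h import *
need([.5648,.0015,.029],32)
d=grab("side","s2");cv2.imwrite("pics/s2.png",cv2.resize(d["image"][160:260,230:390,::-1],None,fx=4.5,fy=4.5,interpolation=cv2.INTER_CUBIC))
E
```

```text
clock: 8.5
tool_pos: [0.5639, 0.0019, 0.0573]
eef_rot: [0.961, 0.275, 0.0, -0.001]
contact_force: [-0.1, 3.5, -3.2]
opening: 0.485
clk 8.5 pos [0.5639 0.0019 0.0573] yaw 31.91 tilt [-4.0e-04  1.7e-03 -1.0e+00] F [-0.1  3.5 -3.2] open 0.485 q7 -0.26
turn z -0.0015
shift [0.0006 0.0009 0.0283]
```

View pics/s2.png

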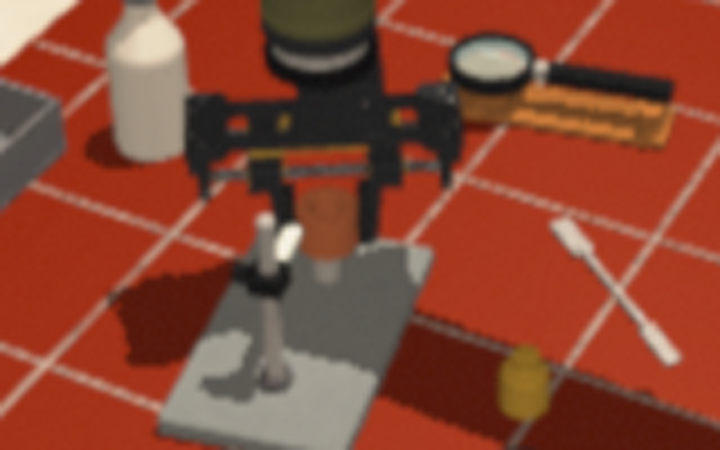

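The sleeve is visibly engaged over the shaft top, with the pointer clear of the gripper. A side force of +3.5 N in y says to ease about 1.5 mm to +y on the way down.

```bash
python3 -m pendant '[[[0,0,0],[0.001,-0.001,0],0.3],[[0,0,0],[0.001,-0.001,0.004],0.3],[[0,0,0],[0.001,-0.001,0.008],0.3],[[0,0,0],[0.001,-0.001,0.012],0.3],[[0,0,0],[0.001,-0.001,0.016],0.3],[[0,0,0],[0.001,-0.001,0.02],0.3],[[0,0,0],[0.001,-0.001,0.022],0.3],[[0,0,0],[0.001,-0.001,0.022],0.3]]'
python3 - <<'E'
from h import *
need([.5648,.0015,.029],32)
E
```

```text
clock: 9.35
tool_pos: [0.5642, 0.0022, 0.0352]
eef_rot: [0.962, 0.275, -0.0, -0.0]
contact_force: [0.4, 4.4, -2.6]
opening: 0.481
clk 9.35 pos [0.5642 0.0022 0.0352] yaw 31.87 tilt [-5.e-04  1.e-04 -1.e+00] F [ 0.4  4.4 -2.6] open 0.481 q7 -0.29
turn z -0.0023
shift [0.0002 0.0009 0.0062]
```

```bash
python3 -m pendant '[[[0,0,0],[0.001,-0.002,0],0.3],[[0,0,0],[0.001,-0.002,0.002],0.3],[[0,0,0],[0.001,-0.002,0.004],0.3],[[0,0,0],[0.001,-0.002,0.006],0.3],[[0,0,0],[0.001,-0.002,0.007],0.3],[[0,0,0],[0.001,-0.002,0.007],0.3]]'
python3 - <<'E'
from h import *
need([.5648,.0015,.029],32)
E
```

```text
clock: 9.95
tool_pos: [0.5642, 0.0035, 0.0291]
eef_rot: [0.962, 0.274, -0.0, 0.001]
contact_force: [-1.3, -1.4, 3.7]
opening: 0.482
clk 9.95 pos [0.5642 0.0035 0.0291] yaw 31.83 tilt [ 1.0e-04 -1.5e-03 -1.0e+00] F [-1.3 -1.4  3.7] open 0.482 q7 -0.3
turn z -0.0029
shift [-0.0005  0.0021  0.0001]
```

Contact with the plate is felt (Fz flipped to +3.7 N). I'll release and back straight up.

```bash
python3 -m pendant '[[[0,0,0],[0,0,0],0.65],[[0,0,0],[0,0,0],0.65],[[0,0,0],[0,0,0],0.65],[[0,0,0],[0,0,0],0.65],[[0,0,0],[0,0,-0.02],0.65],[[0,0,0],[0,0,-0.05],0.65],[[0,0,0],[0,0,-0.1],0.65],[[0,0,0],[0,0,-0.15],0.65],[[0,0,0],[0,0,-0.19],0.65],[[0,0,0],[0,0,-0.19],0.65]]'
python3 - <<'E'
from h import *
need([.61,-.13,.24],32)
E
```

```text
clock: 10.95
tool_pos: [0.5674, 0.0055, 0.2241]
eef_rot: [0.962, 0.274, 0.005, 0.001]
contact_force: [1.2, -0.2, 0.5]
opening: 0.653
clk 10.95 pos [0.5674 0.0055 0.2241] yaw 31.84 tilt [ 0.0106  0.0017 -0.9999] F [ 1.2 -0.2  0.5] open 0.653 q7 -0.07
turn z -0.0028
shift [-0.0351  0.1377 -0.0156]
```

```bash
python3 -m pendant '[[[0,0,0],[-0.03,0.1,-0.01],0.65],[[0,0,0],[-0.03,0.1,-0.01],0.65],[[0,0,0],[-0.03,0.1,-0.01],0.65],[[0,0,0],[-0.03,0.1,-0.01],0.65],[[0,0,0],[-0.03,0.1,-0.01],0.65]]' >/dev/null
python3 -c "
from h import *
need(None);d=grab('wrist','w3');cv2.imwrite('pics/w3.png',d['image'][:,:,::-1])"
python3 -m pendant '[[[0,0,0],[-0.01,0.11,0],0.65],[[0,0,0],[-0.01,0.11,0],0.65],[[0,0,0],[-0.01,0.11,0],0.65],[[0,0,0],[-0.01,0.11,0],0.65],[[0,0,0],[-0.01,0.11,0],0.65]]' >/dev/null
python3 - <<'E'
from h import *
need(None);d=grab('wrist','w4')
a=load("w3")["image"][:240,160:560,::-1];b=d["image"][:240,160:560,::-1]
cv2.imwrite('pics/w34.png',cv2.resize(np.vstack([a,b]),None,fx=1.25,fy=1.25,interpolation=cv2.INTER_CUBIC))
for n in("w3","w4"):
    for X in([.565,.0015,.056],[.5525,.06,.103]):print(n,(proj(load(n),X)))
E
```

```text
clk 11.45 pos [ 0.5908 -0.0948  0.2281] yaw 31.96 tilt [-0.0012  0.0014 -1.    ] F [-0.4  0.8  0. ] open 0.654 q7 0.13
clk 12.0 pos [ 0.6407 -0.1918  0.2286] yaw 32.07 tilt [-7.0e-04  2.4e-03 -1.0e+00] F [-0.8  0.9  0.5] open 0.646 q7 0.33
w3 [352.83639948  78.07746867]
w3 [389.32801886 -10.21188075]
w4 [367.68151638 -62.59705012]
w4 [ 414.21748339 -206.19647483]
```

View pics/w34.png

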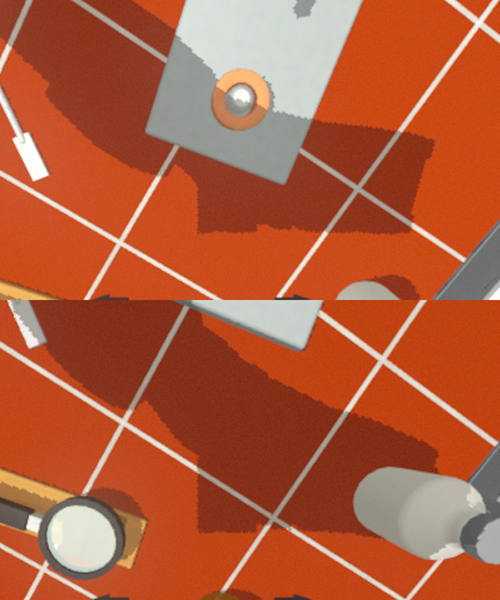

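The sleeve is seated around the shaft, which pokes out in the centre, at about w3 (352,79). The pointer is outside both views because the camera tilts toward the fingers, so I'll take two views nearer it.

```bash
python3 -m pendant '[[[0,0,0],[0.059,-0.135,0],0.65],[[0,0,0],[0.059,-0.135,0],0.65],[[0,0,0],[0.059,-0.135,0],0.65],[[0,0,0],[0.059,-0.135,0],0.65],[[0,0,0],[0.059,-0.135,0],0.65],[[0,0,0],[0.059,-0.135,0],0.65]]' >/dev/null
python3 -c "
from h import *
need(None);d=grab('wrist','w5')"
python3 -m pendant '[[[0,0,0],[0,-0.135,0],0.65],[[0,0,0],[0,-0.135,0],0.65],[[0,0,0],[0,-0.135,0],0.65],[[0,0,0],[0,-0.135,0],0.65],[[0,0,0],[0,-0.135,0],0.65],[[0,0,0],[0,-0.135,0],0.65]]' >/dev/null
python3 - <<'E'
from h import *
need(None);d=grab('wrist','w6')
a=load("w5")["image"][:240,200:460,::-1];b=d["image"][:240,200:460,::-1]
cv2.imwrite('pics/w56.png',cv2.resize(np.hstack([a,b]),None,fx=1.5,fy=1.5,interpolation=cv2.INTER_CUBIC))
for n in("w5","w6"):
    for X in([.565,.0015,.056],[.5525,.06,.103]):print(n,(proj(load(n),X)))
E
```

```text
clk 12.65 pos [ 0.6196 -0.0498  0.2288] yaw 31.87 tilt [-3.0e-04 -1.3e-03 -1.0e+00] F [ 0.7 -0.6 -0.3] open 0.645 q7 0.08
clk 13.3 pos [0.5496 0.0629 0.2284] yaw 31.64 tilt [ 3.0e-04 -1.4e-03 -1.0e+00] F [-0.  -0.2  0.3] open 0.651 q7 -0.18
w5 [300.55167783 103.78938422]
w5 [322.46106835  24.69955642]
w6 [302.89992433 235.53487997]
w6 [322.14478506 196.26964864]
```

View pics/w56.png

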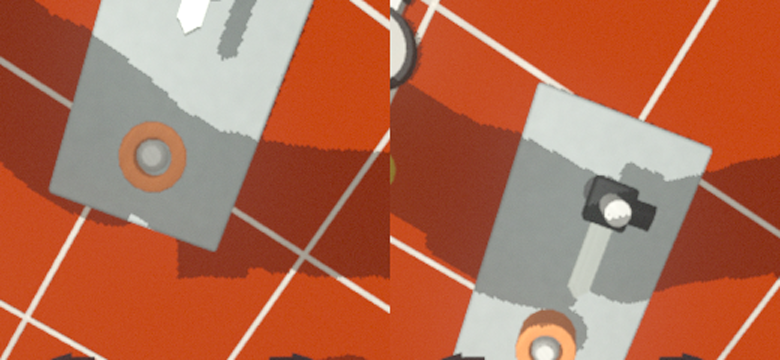

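w5: pointer tip at (324,22), shaft top at (301,104). w6: tip at (324,198), shaft top at (303,235). Triangulating, plus the loupe from top, side and w4.

Run:
```python
from h import *
np.set_printoptions(precision=4,suppress=True)
A,B=load("w5"),load("w6");T,S=load("top0"),load("side0");W=load("w4")
print("tip",tri(A,(324.3,22.2),B,(324,198.5)));print("shaft",tri(A,(301.4,103),B,(302.7,234.7)))
p,q=on(B,(300,56),.016),on(B,(474,100.7),.016);print("plate edge",p,q,np.linalg.norm(p-q))
c1,c2=on(B,((540-390)/1.5+200,84/1.5),.016),on(B,((711-390)/1.5+200,151/1.5),.016);v=c1-c2
print("w6 edge",np.linalg.norm(v),np.degrees(np.arctan2(v[1],v[0]))%180)
# loupe: dark frame+handle mask in top
im=T["image"].astype(int)
m=(im.max(2)<75).astype(np.uint8);w=np.zeros_like(m);w[178:245,380:415]=1;m*=w
ys,xs=np.nonzero(m);print(len(xs),xs.min(),xs.max(),ys.min(),ys.max())
# lens glass in top, wrist
for n,d,(x0,y0,x1,y1) in(("top",T,(380,180,412,212)),("w4",W,(160,150,290,240)),("side",S,(325,160,360,190))):
    g=d["image"].astype(int);k=((np.ptp(g,axis=2)<60)&(g.mean(2)>120)).astype(np.uint8);z=np.zeros_like(k);z[y0:y1,x0:x1]=1
    c=max(cv2.findContours(k*z,0,1)[0],key=cv2.contourArea);e=cv2.fitEllipse(c);print(n,e,on(d,e[0],.039))
hy=np.array([(xs[ys==y].mean(),y) for y in range(215,234) if (ys==y).sum()>1]);vx,vy,x0,y0=cv2.fitLine(hy.astype(np.float32),2,0,.01,.01).ravel()
a,b=on(T,(x0,y0),.046),on(T,(x0+vx*20,y0+vy*20),.046);v=(a-b)*np.sign((a-b)[0]);print("handle pts",a,b,"yaw",np.degrees(np.arctan2(v[1],v[0])))
need([.57,-.2,.25],None)
```

```text
tip (array([0.5537, 0.0608, 0.1101]), np.float64(0.00023000354411384128))
shaft (array([0.5649, 0.0023, 0.0554]), np.float64(0.0009968066613916882))
plate edge [0.469  0.1529 0.016 ] [0.6467 0.2115 0.016 ] 0.18709005212951604
w6 edge 0.12662405407092772 11.639504635349681
99 384 406 185 239
top ((395.57659912109375, 194.49217224121094), (17.053871154785156, 18.16011619567871), 128.13302612304688) [ 0.564  -0.2596  0.039 ]
w4 ((224.61758422851562, 190.44366455078125), (51.011661529541016, 57.072418212890625), 126.32970428466797) [ 0.5621 -0.259   0.039 ]
side ((338.9399719238281, 172.92599487304688), (6.478031635284424, 15.128334045410156), 90.3619613647461) [ 0.5621 -0.2601  0.039 ]Traceback (most recent call last):
  File "<stdin>", line 16, in <module>
cv2.error: OpenCV(4.12.0) /io/opencv/modules/imgproc/src/linefit.cpp:618: error: (-215:Assertion failed) npoints2 >= 0 || npoints3 >= 0 in function 'fitLine'
```

Results hold together. Shaft top is (0.565, 0.002, 0.055), expected height 0.056. Tip is (0.554, 0.061, 0.110), plan distance 59.6 mm against the stated 60. Plate edge is 127 mm against 130. Lens centre is (0.562, -0.259), the same from three views. Now to the loupe.

```bash
python3 -m pendant '[[[0,0,1.925],[-0.3,0.229,0],0.65],[[0,0,1.925],[-0.3,0.229,0],0.65],[[0,0,1.925],[-0.3,0.229,0],0.65],[[0,0,1.925],[-0.3,0.229,0],0.65],[[0,0,1.925],[-0.3,0.229,0],0.65],[[0,0,1.925],[-0.3,0.229,0],0.65],[[0,0,1.925],[-0.3,0.229,0],0.65],[[0,0,1.925],[-0.3,0.229,0],0.65],[[0,0,1.925],[-0.3,0.229,0],0.65],[[0,0,1.925],[-0.3,0.229,0],0.65]]' >/dev/null
python3 -c "
from h import *
need([.415,-.289,.23],-78.5)"
```

```text
clk 14.35 pos [ 0.4136 -0.2906  0.2285] yaw -54.79 tilt [-0.e+00 -9.e-04 -1.e+00] F [ 0.9 -0.2 -0.8] open 0.648 q7 -0.69
turn z 0.4138
shift [-0.0005 -0.0021 -0.0015]
```

```bash
python3 -m pendant '[[[0,0,0.414],[0,0,0],0.65],[[0,0,0.414],[0,0,0],0.65],[[0,0,0.414],[0,0,0],0.65],[[0,0,0.414],[0,0,0],0.65],[[0,0,0.414],[0,0,0],0.65],[[0,0,0.414],[0,0,0],0.65]]' >/dev/null
python3 - <<'E'
from h import *
need(None);d=grab('wrist','w7');b=d["image"][:,:,::-1]
cv2.imwrite('pics/w7.png',b[:300])
L=np.array([.5623,-.2593,.039]);u=np.array([.98,.2,0])
for k in(0,.045,.075,.145):print(proj(d,L-k*u))
E
```

```text
clk 14.95 pos [ 0.4146 -0.2881  0.2286] yaw -77.75 tilt [ 1.e-04 -1.e-04 -1.e+00] F [-0.9  0.5 -0.1] open 0.647 q7 -0.99
[323.57847091  16.37122622]
[322.88860433  68.96082297]
[322.45932797 101.68522454]
[321.54143574 171.65757073]
```

View pics/w7.png

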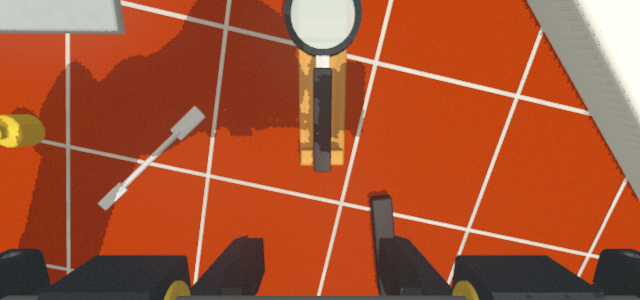

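Wrist view: the loupe handle runs down column 322 from row 70 to 170, and the lens is at (322,15), as predicted. The big loupe's handle tip at (382,200) is clear of the grip site.

Run:
```python
from h import *
d=load("w7");print(on(d,(322,101.7),.039),on(d,(322,101.7),.046),on(d,(322,15.5),.046))
need([.4888,-.2743,.028],-77.9)
```

```text
[ 0.48869058 -0.2738613   0.039     ] [ 0.48861144 -0.27384566  0.046     ] [ 0.56103222 -0.25805977  0.046     ]
clk 15.0 pos [ 0.4146 -0.2879  0.2287] yaw -77.76 tilt [ 1.e-04  0.e+00 -1.e+00] F [ 0.2  0.3 -0.1] open 0.654 q7 -0.99
turn z 0.0025
shift [ 0.0024 -0.0754  0.2007]
```

```bash
python3 -m pendant '[[[0,0,0],[0.002,-0.04,0.03],0.65],[[0,0,0],[0.002,-0.075,0.06],0.65],[[0,0,0],[0.002,-0.075,0.1],0.65],[[0,0,0],[0.002,-0.075,0.14],0.65],[[0,0,0],[0.002,-0.075,0.17],0.65],[[0,0,0],[0.002,-0.075,0.17],0.65],[[0,0,0],[0.002,-0.075,0.17],0.65]]'
python3 -c "
from h import *
need([.4887,-.274,.028],-77.9)"
```

```text
clock: 15.7
tool_pos: [0.4885, -0.2738, 0.0589]
eef_rot: [0.778, -0.628, -0.0, -0.0]
contact_force: [0.3, 0.3, 0.1]
opening: 0.651
clk 15.7 pos [ 0.4885 -0.2738  0.0589] yaw -77.79 tilt [-2.e-04  3.e-04 -1.e+00] F [0.3 0.3 0.1] open 0.651 q7 -1.12
turn z 0.002
shift [ 0.0003 -0.0002  0.0309]
```

```bash
python3 -m pendant '[[[0,0,0],[0,0,0.02],0.65],[[0,0,0],[0,0,0.03],0.65],[[0,0,0],[0,0,0.03],0.65],[[0,0,0],[0,0,0.03],0.3],[[0,0,0],[0,0,0.03],0.1],[[0,0,0],[0,0,0.03],0.1],[[0,0,0],[0,0,0.03],0.1],[[0,0,0],[0,0,0.03],0.1],[[0,0,0],[0,0,0.03],0.1],[[0,0,0],[0,0,0.03],0.1]]' 25
python3 -m pendant '[[[0,0,0],[0,0,0],0.1],[[0,0,0],[0,0,0],0.1],[[0,0,0],[0,0,0],0.1],[[0,0,0],[0,0,0],0.1]]' 25
python3 -c "
from h import *
need([.4887,-.274,.028],-77.9)"
```

```text
clock: 16.7
tool_pos: [0.4885, -0.2737, 0.0289]
eef_rot: [0.778, -0.628, 0.0, 0.0]
contact_force: [-0.4, 0.1, 2.1]
opening: 0.2
clock: 17.1
tool_pos: [0.4885, -0.2737, 0.0289]
eef_rot: [0.778, -0.628, 0.0, 0.0]
contact_force: [-0.8, 0.5, 4.3]
opening: 0.198
clk 17.1 pos [ 0.4885 -0.2737  0.0289] yaw -77.81 tilt [ 2.e-04 -2.e-04 -1.e+00] F [-0.8  0.5  4.3] open 0.198 q7 -1.12
turn z 0.0016
shift [ 0.0003 -0.0001  0.0009]
```

```bash
python3 -m pendant '[[[0,0,0],[0,0,-0.02],0.1],[[0,0,0],[0,0,-0.05],0.1],[[0,0,0],[0,0,-0.09],0.1],[[0,0,0],[0,0,-0.13],0.1],[[0,0,0],[0,0,-0.17],0.1],[[0,0,0],[0,0,-0.17],0.1],[[0,0,0],[0,0,-0.17],0.1]]' 30
python3 -c "
from h import *
need([.4914,-.0124,.199],-77.9)"
```

```text
clock: 17.8
tool_pos: [0.4884, -0.2738, 0.1989]
eef_rot: [0.778, -0.628, 0.0, -0.0]
contact_force: [-0.5, 0.5, -2.6]
opening: 0.194
clk 17.8 pos [ 0.4884 -0.2738  0.1989] yaw -77.82 tilt [ 7.e-04 -5.e-04 -1.e+00] F [-0.5  0.5 -2.6] open 0.194 q7 -1.08
turn z 0.0014
shift [-2.549e-01 -5.810e-02 -2.000e-04]
```

```bash
python3 -m pendant '[[[0,0,0],[-0.03,-0.007,0],0.1],[[0,0,0],[-0.06,-0.014,0],0.1],[[0,0,0],[-0.09,-0.021,0],0.1],[[0,0,0],[-0.12,-0.028,0],0.1],[[0,0,0],[-0.15,-0.035,0],0.1],[[0,0,0],[-0.18,-0.042,0],0.1],[[0,0,0],[-0.21,-0.049,0],0.1],[[0,0,0],[-0.24,-0.055,0],0.1],[[0,0,0],[-0.255,-0.058,0],0.1],[[0,0,0],[-0.255,-0.058,0],0.1]]'
python3 -m pendant '[[[0,0,0],[0,0,0.02],0.1],[[0,0,0],[0,0,0.04],0.1],[[0,0,0],[0,0,0.06],0.1],[[0,0,0],[0,0,0.08],0.1],[[0,0,0],[0,0,0.09],0.1],[[0,0,0],[0,0,0.09],0.1],[[0,0,0],[0,0,0.09],0.1],[[0,0,0],[0,0,0.09],0.1]]'
python3 - <<'E'
from h import *
need([.4914,-.0124,.1],-77.9)
d=grab("wrist","w8");a=d["image"][:260,190:450,::-1]
s=grab("side","s8");b=s["image"][165:245,255:335,::-1]
cv2.imwrite("pics/f8.png",np.hstack([cv2.resize(a,(400,400)),cv2.resize(b,(400,400),interpolation=cv2.INTER_CUBIC)]))
need(None)
for X in([.5649,.0023,.056],[.5649,.0023,.117],[.5537,.0608,.110]):print((proj(d,X)-[190,0])*400/260,(proj(s,X)-[255,165])*5+[400,0],proj(d,X))
E
```

```text
clock: 18.8
tool_pos: [0.49, -0.0093, 0.1969]
eef_rot: [0.78, -0.626, -0.002, 0.001]
contact_force: [1.1, -0.5, -0.9]
opening: 0.199
clock: 19.6
tool_pos: [0.4917, -0.0125, 0.1094]
eef_rot: [0.778, -0.628, 0.001, -0.0]
contact_force: [0.3, -0.2, -0.7]
opening: 0.196
clk 19.6 pos [ 0.4917 -0.0125  0.1094] yaw -77.84 tilt [ 1.3e-03 -2.0e-04 -1.0e+00] F [ 0.3 -0.2 -0.7] open 0.196 q7 -1.55
turn z 0.0011
shift [-0.0002  0.0003  0.0094]
clk 19.7 pos [ 0.4918 -0.0123  0.1094] yaw -77.81 tilt [ 0.0015 -0.     -1.    ] F [ 0.6  0.1 -1. ] open 0.2 q7 -1.55
[202.3588263  154.93344129] [632.66415242 226.82422418] [321.53323709 100.70673684]
[203.20387364 151.26919794] [629.42503621 150.23821438] [322.08251787  98.32497866]
[-19.83536608 146.48527086] [597.41258932 217.38873061] [177.10701205  95.21542606]
```

View pics/f8.png

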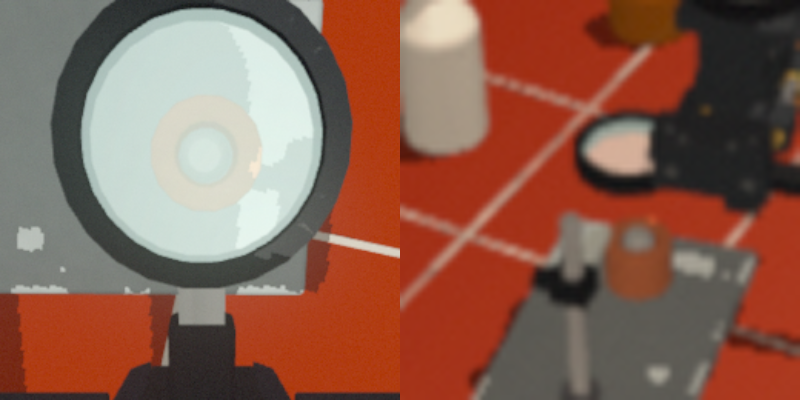

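The wrist view looks through the lens onto the sleeve and shaft: shaft at crop (204,154), glass centre about (201,136). So the lens may be about 3 mm too far forward. The side view shows the loupe clear above the sleeve and the slide unchanged. I'll quantify.

Run:
```python
from h import *
np.set_printoptions(precision=4,suppress=True)
d=load("w8");im=d["image"].astype(int)
k=(im.max(2)<95).astype(np.uint8);z=np.zeros_like(k);z[0:195,215:430]=1
hole=((im.max(2)>=95)*z).astype(np.uint8)
n,lab=cv2.connectedComponents(hole,connectivity=4)[:2];g=(lab==lab[60,330]).astype(np.uint8)
c=max(cv2.findContours(g,0,1)[0],key=cv2.contourArea);e=cv2.fitEllipse(c);print("glass",e,cv2.boundingRect(c))
for zz in(.1195,.1265):
    P=np.array([on(d,p,zz)for p in c[:,0].astype(float)]);x,y=P[:,0],P[:,1]
    s=np.linalg.lstsq(np.c_[2*x,2*y,np.ones(len(x))],x*x+y*y,rcond=None)[0];R=np.sqrt(s[2]+s[0]**2+s[1]**2)
    res=np.hypot(x-s[0],y-s[1])-R
    a=np.arctan2(y-s[1],x-s[0]);print(zz,"ctr",s[:2],"R",R,"resid rms",res.std())
# outer frame edge pts: bottom-most/left/right columns of dark region
o=[]
for row in range(20,170,6):
    xs=np.nonzero(k[row,200:440])[0]+200
    if len(xs)>3:o+= [(xs[0],row),(xs[-1],row)]
o=np.array(o,float)
for zz in(.1195,.1265):
    P=np.array([on(d,p,zz)for p in o]);x,y=P[:,0],P[:,1];w=np.ones(len(x),bool)
    for _ in range(5):
        s=np.linalg.lstsq(np.c_[2*x,2*y,np.ones(len(x))][w],(x*x+y*y)[w],rcond=None)[0];R=np.sqrt(s[2]+s[0]**2+s[1]**2)
        res=abs(np.hypot(x-s[0],y-s[1])-R);w=res<max(.001,np.median(res)*2)
    print("frame",zz,s[:2],R,w.sum(),len(w))
# sleeve/shaft seen through
need(None)
```

```text
glass ((320.6193542480469, 87.66170501708984), (156.7918701171875, 165.16537475585938), 0.4721601903438568) (242, 5, 158, 166)
0.1195 ctr [0.5665 0.0032] R 0.02988789350524143 resid rms 0.00011231954527029896
0.1265 ctr [0.5663 0.0032] R 0.028257955640360537 resid rms 0.00010619419288404778
frame 0.1195 [0.5669 0.0034] 0.03689349168598484 50 50
frame 0.1265 [0.5666 0.0033] 0.03488150315102111 50 50
clk 19.7 pos [ 0.4918 -0.0123  0.1094] yaw -77.81 tilt [ 0.0015 -0.     -1.    ] F [ 0.6  0.1 -1. ] open 0.2 q7 -1.55
```

The frame fits R = 34.9 mm at the expected top-face height, so the loupe is level and its height is confirmed. The lens is 1.7 mm / 1 mm off in x / y. I'll correct that and lower it to 0.110.

```bash
python3 -m pendant '[[[0,0,0],[0.001,0.002,0.003],0.1],[[0,0,0],[0.001,0.002,0.006],0.1],[[0,0,0],[0.001,0.002,0.0095],0.1],[[0,0,0],[0.001,0.002,0.0095],0.1],[[0,0,0],[0.001,0.002,0.0095],0.1],[[0,0,0],[0.001,0.002,0.0095],0.1],[[0,0,0],[0.001,0.002,0.0095],0.1],[[0,0,0],[0.001,0.002,0.0095],0.1]]'
python3 - <<'E'
from h import *
np.set_printoptions(precision=4,suppress=True)
need(None);d=grab("wrist","w9");s=grab("side","s9");im=d["image"].astype(int)
zz=r.get_state()["tool_pos"][2]+.0101+.007
hole=(im.max(2)>=95).astype(np.uint8);hole[195:]=0;hole[:,:215]=0;hole[:,430:]=0
lab=cv2.connectedComponents(hole,connectivity=4)[1];g=(lab==lab[60,330]).astype(np.uint8)
c=max(cv2.findContours(g,0,1)[0],key=cv2.contourArea);P=np.array([on(d,p,zz)for p in c[:,0].astype(float)]);x,y=P[:,0],P[:,1]
k=np.linalg.lstsq(np.c_[2*x,2*y,np.ones(len(x))],x*x+y*y,rcond=None)[0];print("lens",k[:2],zz-.007)
# sleeve through the glass: warmer pixels
w=((im[:,:,0]-im[:,:,2]>15)&(g>0)).astype(np.uint8);w=cv2.morphologyEx(w,cv2.MORPH_OPEN,np.ones((3,3)))
cs=max(cv2.findContours(w,0,1)[0],key=cv2.contourArea);e=cv2.fitEllipse(cv2.convexHull(cs));print("sleeve",e,on(d,e[0],.05))
b=s["image"][180:240,255:335,::-1]
cv2.imwrite("pics/f9.png",np.hstack([cv2.resize(d["image"][:240,100:420,::-1],(400,300)),cv2.resize(b,(400,300),interpolation=cv2.INTER_CUBIC)]))
# pointer in the wrist view
for X in([.5537,.0608,.110],[.5649,.0023,.05]):print("pred",proj(d,X),proj(s,X))
E
```

```text
clock: 20.5
tool_pos: [0.4896, -0.0136, 0.0993]
eef_rot: [0.778, -0.628, 0.0, -0.0]
contact_force: [-0.5, -0.3, -0.8]
opening: 0.196
clk 20.5 pos [ 0.4896 -0.0136  0.0993] yaw -77.81 tilt [ 0.0002 -0.0001 -1.    ] F [-0.5 -0.3 -0.8] open 0.196 q7 -1.55
lens [0.5641 0.0021] 0.10936721991034752
sleeve ((328.42376708984375, 63.61371612548828), (15.172313690185547, 41.26957321166992), 98.84820556640625) [0.5823 0.0017 0.05  ]
pred [163.303  87.856] [294.4825 208.4777]
pred [320.5961  96.1577] [301.5948 211.8303]
```

View pics/f9.png

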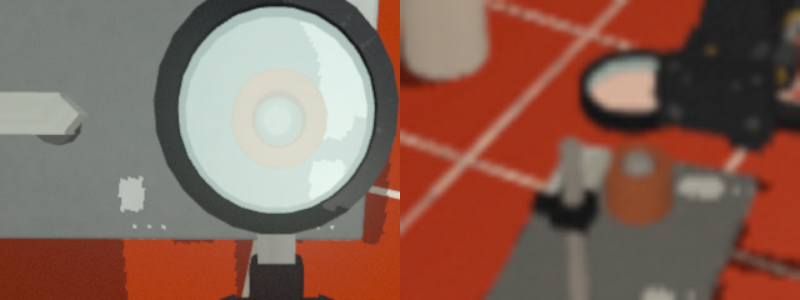

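Wrist view: pointer tip apex at about image (166,90), with the bevel making its lower edge the extremity. The sleeve seen through the glass is centred at about (323,94) and the glass is level around it. Last, a numeric check of the tip height using the bevel's top and bottom edges.

Run:
```python
from h import *
np.set_printoptions(precision=4,suppress=True)
D,A,B=load("w9"),load("w5"),load("w6")
for row in(88,90,92): print(row,D["image"][row,148:174].mean(1).astype(int))
print("A col324",A["image"][10:32,324].mean(1).astype(int));print("B col324",B["image"][186:208,324].mean(1).astype(int))
for u in(155,157,159,161,163,165,166):
    print(u,tri(D,(u,90.4),B,(324,198.5)),on(D,(u,90.4),.11)[:2])
print("sleeve",on(D,(323.2,94),.05),"shaft",on(D,(323.2,93.3),.056),on(load("w8"),(322.6,100.1),.056))
```

```text
88 [175 174 176 174 176 176 174 174 172 173 174 168 154 141 138 140 136 137
 133 129 125 122 124 125 124 125]
90 [175 175 179 176 173 174 174 174 175 174 176 175 175 173 156 142 139 141
 140 140 138 130 126 124 124 123]
92 [178 177 175 176 173 172 173 175 174 174 175 176 176 167 150 135 131 130
 132 130 131 132 123 123 123 124]
A col324 [255 255 255 255 255 255 255 255 255 255 255 235 187 187 208 213 213 212
 212 211 212 213]
B col324 [198 200 201 200 200 202 202 200 201 197 199 201 199 180 173 202 212 212
 211 211 205 203]
155 (array([0.5527, 0.0618, 0.1143]), np.float64(0.0007288552285342579)) [0.5521 0.0638]
157 (array([0.5529, 0.0616, 0.1134]), np.float64(0.0007895347285927215)) [0.5523 0.0631]
159 (array([0.553 , 0.0613, 0.1124]), np.float64(0.0008511657644997603)) [0.5524 0.0623]
161 (array([0.5531, 0.0611, 0.1114]), np.float64(0.0009137708088363195)) [0.5526 0.0616]
163 (array([0.5532, 0.0608, 0.1104]), np.float64(0.0009773730446436834)) [0.5528 0.0608]
165 (array([0.5534, 0.0606, 0.1094]), np.float64(0.0010419963936082323)) [0.5529 0.0601]
166 (array([0.5534, 0.0604, 0.1089]), np.float64(0.0010746986702632358)) [0.553  0.0597]
sleeve [0.5663 0.0011 0.05  ] shaft [0.5665 0.0012 0.056 ] [0.5654 0.0018 0.056 ]
```

The top edge triangulates to about 0.111, so the pointer mid-thickness is at about 0.1085; the lens is at 0.1094. I'll make a small centring nudge toward the sleeve as seen from the wrist, lower 0.5 mm, settle and hand in.

```bash
python3 -m pendant '[[[0,0,0],[0.0005,-0.001,0.0005],0.1],[[0,0,0],[0.0005,-0.001,0.0005],0.1],[[0,0,0],[0.0005,-0.001,0.0005],0.1],[[0,0,0],[0.0005,-0.001,0.0005],0.1],[[0,0,0],[0.0005,-0.001,0.0005],0.1],[[0,0,0],[0.0005,-0.001,0.0005],0.1],[[0,0,0],[0.0005,-0.001,0.0005],0.1],[[0,0,0],[0.0005,-0.001,0.0005],0.1]]'
python3 - <<'E'
from h import *
need(None);print(abs(r.get_state()["qd"]).max());print(r.finish_job())
E
```

```text
clock: 21.4
tool_pos: [0.4906, -0.0138, 0.0987]
eef_rot: [0.778, -0.628, 0.0, 0.0]
contact_force: [0.3, -0.5, -0.7]
opening: 0.2
clk 21.4 pos [ 0.4906 -0.0138  0.0987] yaw -77.81 tilt [ 1.e-04 -1.e-04 -1.e+00] F [ 0.3 -0.5 -0.7] open 0.2 q7 -1.55
0.0020232187330126703
the job is handed in; nothing more can be done
None
```

I slid the tall copper sleeve over the short shaft until it touched the base plate and let go of it. I then took the middle-sized loupe from its rest and handed the job in at 21.4 s of the 69 s while holding it over the sleeve. The hand-in gave no verdict.

**Sleeve:** Fz flipped from −2.6 N to +3.7 N at the height expected for the plate. Wrist views after release show the shaft poking out of the bore. Sideways forces of up to 4.4 N came up on the way down, and I eased them by shifting a few millimetres.

**Lens position:**

| | x (m) | y (m) | Height (m) |
|---|---|---|---|
| Lens, as handed in | 0.565 | 0.002 | 0.109 |
| Sleeve or shaft, range over views | 0.565–0.5665 | 0.001–0.002 | – |
| Pointer, mid-thickness | – | – | 0.1085, good to about 2 mm |

- **Lens figures:** they come from the last picture plus the final nudge of about 1 mm; I took no picture after that nudge.
- **Level and still:** the lens frame fitted its true 35 mm radius at the expected height just before the final adjustment. At hand-in, tool tilt was about 0.0001 rad and joint speeds were about 0.002 rad/s.

**Disagreements:**
- The first coarse estimate from the top and side cameras put the pointer at 0.103 m. I used the closer wrist views instead.
- The automatic mask for the sleeve in the final view failed, so I read its centre off the picture by eye.

**Pointer:** the slide looked unmoved in the side view, and the pointer showed clear of the loupe frame in the last wrist picture.

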